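Recap the foundation tester with the clean cap from the canister

ROBOT

A 7-joint arm with a two-finger parallel gripper is mounted at the origin on the work surface. World frame = base frame: x ahead of the robot, y to its left, z up, the work surface at z = 0. Lengths are in mm, angles in rad, forces in N, time in s.
With the tool pointing down it reaches from about 425 to 950 mm from the base axis. Payload 16.7 kg.
Tool frame: the origin (TCP) lies on the centre line of the jaws, within the pads' length; the fingertips stand 25 mm ahead of it and the grasp point (between the pads) lies 6 mm ahead of it; z points along the fingers, y is the direction in which the jaws open and shut (so a half turn about z gives the same grasp; the last joint's range is limited). The gripper opens to 94 mm and grips with 3 to 60 N. Pads are 16 mm wide; open, the fingers measure 119 mm over their backs; the gripper's body (75 mm by 177 mm) begins 78 mm behind the grasp point.
Start: joints at [-1.319, 0.426, 0.074, 1.606, -0.034, 1.111, -0.067], TCP at [263.356, 621.466, 230.467] pointing down, gripper open.
Joint ranges: [-2.85, 2.85], [-0.5, 2.14], [-1.23, 1.37], [0.21, 2.46], [-1.02, 4.16], [0.16, 2.05], [-2.73, 2.73]. Speed limits (rad/s): [1.89, 1.89, 2.39, 2.39, 3.01, 3.01, 3.01].

INTERFACE

Orientations are given as a unit quaternion [w, x, y, z].
In Python, from workcell import r, status, optics gives the robot as it stands. Calls block until the motion is done:
- r.reach(position, orientation): joint-space move of the TCP to a pose.
- r.movel(position, rot=None, v=150, contact_N=None): straight line of the TCP; rot=None keeps the orientation; v is the mean speed in mm/s. With contact_N (N) it stops when the force on the tool has changed by that much, and returns True; else False.
- r.movej(angles): joint-space move.
- r.move_gripper(opening, squeeze=None): finger opening in mm; squeeze is the grip in N (None keeps the last); returns when the fingers have stopped.
- r.pause(seconds).
- r.inverse_kinematics(position, orientation): joint angles nearest the present ones, or None.
- status.read_state(): the state.
- optics.get_image(name): name is "scene" or "side" or "wrist"; returns a dict with "pixels" (400x640x3 uint8, blue, green, red), "range_z" (400x640 float32, mm along the optical axis (not along the pixel's ray), 0 where there is no reading), "fovy" (degrees; the focal length in pixels is half the picture's height over the tangent of half this angle, whatever the lens; pixels are square), "cx", "cy" (the principal point, pixels), "R" (3x3) and "t" (3): a world point X has camera coordinates R X + t; the wrist camera has in their place "tool_from_camera" (4x4, takes a point from camera to tool coordinates, whose origin is the TCP and whose axes are the flange's). Camera axes: x right, y down, z forward; pixel columns grow to the right and rows downward; lengths in mm; the calibration is good to about 2 mm. A picture is of the moment at which its call begins: read the wrist's pose just before it.
A pose or a line that the arm cannot do raises r.Unreachable and nothing moves.
- r.job_done(): hands the job in, once; it reports no verdict.
The state is a dict: "time_s": time; "joint_positions": joint angles; "joint_vel": joint speeds; "joint_efforts": joint torques, N m; "position": TCP position; "orientation": TCP orientation; "force": force on the tool from outside, world axes, zero at the start; "torque": the same for the moment, N m; "width": finger opening in mm.
Only numpy, scipy, OpenCV 4.12 (cv2) and the standard library are available. Lean on these libraries where they do the work, as an engineer would, in place of code of your own. Each camera call takes 0.05 s, during which the arm holds its last target. There are 200 camera calls.

TASK

One foundation tester in the tray stands with its pump bare. Lift the lid off the clear canister by its knob and set it down flat on the counter without dropping it, take the spare cap out of the canister and push it straight down over the pump until it snaps; keep pressing past the click so that the cap sits fully home on the bottle's shoulder. Finish still holding the cap and pressing it down firmly; do not let go, and leave the other products where they are.

Things in the scene. Friction and masses are not known exactly. Their poses are not given: they have to be found in the camera images.
- canister: clear acrylic canister, round, 140 mm outside, 58 mm high, walls 4 mm, floor 5 mm thick (inside about 130 mm across), standing fixed on the counter. Origin: centre of its underside, z up. It stands on one side of the counter, the tester tray on the other, sides vary; between them a gap over 190 mm wide, from 0.40 to 0.60 m ahead of the robot, is always free
- lid: loose clear lid, about 140 g: plate 142 mm across, 5 mm thick, under it a disc 122 mm across, 4 mm deep that drops loosely inside the canister's rim; aluminium knob on top. Origin: centre of the disc's underside, z to the knob; 54 mm above the counter while on the canister, 0 when flat on the counter. Plate top is 9 mm, knob top 44 mm above the origin
- lid_knob (a point): middle of the lid's knob, on the lid's axis, 34.5 mm above the lid's origin: here the knob is a round head 22 mm across with upright sides (26 to 43 mm above the lid's origin) on a 12 mm stem, so there are 25 mm between the middle of the head and the plate
- cap: spare overcap: plain black round cap, 32 mm outside, 42 mm high, 22 g, closed top, open mouth at the bottom, 27 mm bore 39 mm deep with a snap rib just inside its mouth (opening 24 mm). Stands mouth down on the floor of the canister, up to 14 mm off its centre in x and in y. Origin: centre of the mouth's edge plane, z up to the closed top
- tester: the uncapped pump foundation bottle: beige body 34 mm across, fixed in any of the tray's three wells. Origin: centre of its underside, 12 mm above the counter, z up. On its flat shoulder (72 mm above the origin) an aluminium collar 22 mm across, 18 mm high, its upper half tapered to 14 mm, with four small sprung snap nubs; then the pump head, under 20 mm across with its spout, top at 104 mm
- shoulder: that bottle's flat rigid shoulder, 33 mm across; the cap is home when its origin is here. Origin: centre of its upper face, on the bottle's axis, 84 mm above the counter. The cap goes on straight down, any way round. Its rib meets the nubs with the mouth 6 mm up; passing them takes about 10 N, then the force drops (click) and it is drawn down the last 3 mm. It pulls off as hard
- tray: clear acrylic tester tray, 84 by 244 mm, 12 mm thick, fixed on the counter, long side along its own y axis; three wells on its long centre line, the middle one at its centre, the others 75 mm to either side. Origin: centre of its underside
- tester_b: a bottle of the same kind with its cap on (34 mm across, 114 mm high), fixed in the tray. Origin: centre of its underside
- tester_c: another bottle with its cap on, the same, fixed in the tray. Origin: centre of its underside
- cream_jar: cream jar with a steel lid, 60 mm across, 44 mm high, loose on the counter; leave it. Origin: centre of its underside
- lipstick: lipstick standing upright, 22 mm across, 74 mm high, loose on the counter; leave it. Origin: centre of its underside
- compact: flat black powder compact, 76 mm across, 17 mm high, loose on the counter; leave it. Origin: centre of its underside
Mind the look-alikes: they are no part of the job. Leave any blue or brown look-alike of the lid alone.

How it is judged (in metres and radians):
On the way, in this order (a step that is already met when the one before it is completed fails the run):
1. the lid lies flat on the counter, knob up, clear of the canister, let go (height (world z) of lid below 0.008 m and angle between lid's own z axis and vertical below 0.1 rad and contact force between the fingers and lid below 0.1 N), for 0.2 s.
2. the cap has snapped over the collar and sits on the shoulder (z of cap in the frame of shoulder below 0.002 m and horizontal distance between cap and shoulder below 0.003 m and angle between cap's own z axis and vertical below 0.06 rad), for 0.2 s.
At the end, for the whole second after the job is handed in: The cap stands upright (3.5 deg) on the tester, mouth within 2 mm of the shoulder and 3 mm of its axis; the fingers still press it on the shoulder with over 5 N through the last second; the lid lies flat and still on the counter, knob up (origin under 8 mm) (all of step 2 and z of cap in the frame of shoulder above -0.003 m and contact force between cap and shoulder above 5 N and contact force between the fingers and cap above 5 N and height (world z) of lid below 0.008 m and angle between lid's own z axis and vertical below 0.1 rad and linear speed of lid below 0.02 m/s); the arm keeps its last pose, push and grip.
It fails at once if the lid is let go in the air or left leaning on something (off the canister, more than 25 mm up, not held) (contact force between the fingers and lid below 0.05 N and horizontal distance between lid and canister above 0.03 m and height (world z) of lid above 0.025 m).
It fails at once if the cream jar, lipstick or compact is moved more than 20 mm or tipped (distance of any of cream_jar, lipstick, compact from where it was at the start of the episode above 0.02 m or angle between lipstick's own z axis and vertical above 0.5 rad).
It also fails if it takes over 61 s, if anything falls off the work surface, if the arm or the gripper's body presses on something with over 40 N, if the wrist force passes 120 N, or if a joint passes its speed limit or range.

## Working session

There is one attempt and no reset: what is moved stays moved. The work goes in short steps, each a Python script; the robot and the scene stay as the last script left them, time stands still between calls to the robot, and variables do not carry over. Pictures are saved under pics/ and viewed, about 8 in all and at most 12, crops included, and the job is handed in when it is done.

```bash
ls; mkdir -p pics
python3 - <<'E'
from workcell import r,status,optics
import cv2,numpy as np
s=status.read_state();print(s)
for n in("scene","side"):
    d=optics.get_image(n);cv2.imwrite(f"pics/{n}0.png",d["pixels"]);np.savez(f"{n}0.npz",**d)
    print(n,d["fovy"],d["cx"],d["cy"],np.round(-d["R"].T@d["t"]),np.round(d["R"],3).tolist())
E
```

```text
pics
{'time_s': 0.0, 'joint_positions': array([-1.31950963,  0.42670796,  0.0738602 ,  1.6066039 , -0.03410277,
        1.11077136, -0.06711322]), 'joint_vel': array([-0.00082152,  0.00094236,  0.00026028,  0.00057143,  0.0002615 ,
        0.00047773, -0.0005686 ]), 'joint_efforts': array([-1.07801676e-03, -9.35808134e+01,  3.66663471e+00, -4.54196799e+01,
       -4.88223508e-02,  2.00859772e-02,  1.19145125e-04]), 'position': array([263.22243938, 621.1316056 , 229.79327414]), 'orientation': array([-7.76975646e-05,  1.99081485e-01,  9.79982747e-01, -6.10535243e-04]), 'force': array([-0.4321463 , -0.20905655,  0.20283753]), 'torque': array([-0.01994837,  0.00526903, -0.02498696]), 'width': 93.74973608360881}
scene 50.19735767357217 322.7499854691091 200.44843530360737 [1270.  197.  719.] [[-0.34, 0.94, -0.001], [0.573, 0.207, -0.793], [-0.745, -0.27, -0.609]]
side 52.436338893297524 318.39255460608007 201.5914440526743 [  -3. -665.  624.] [[0.752, -0.658, 0.021], [-0.344, -0.421, -0.839], [0.562, 0.624, -0.543]]
```

View pics/scene0.png

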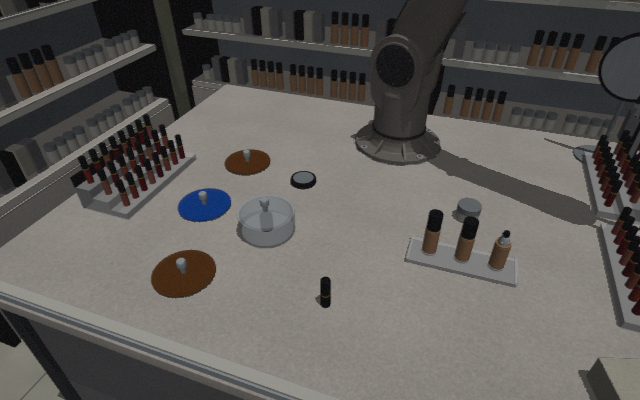

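View pics/side0.png

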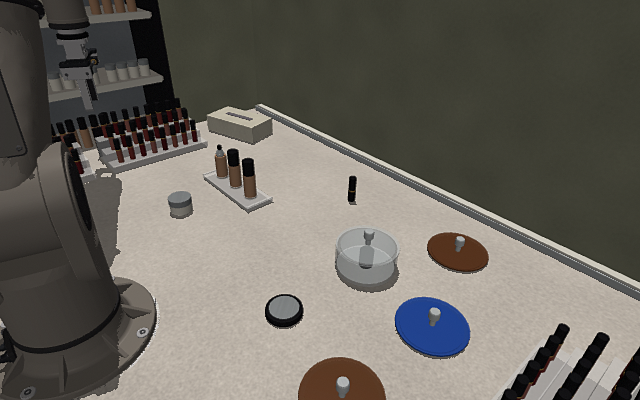

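Scene: the clear lid sits on the canister with its knob at (264,203), side view (369,234). The look-alikes, blue (204,199) and brown (248,160) and (183,270), lie loose on the counter, so they are rejected. The bare pump is the right-hand bottle at (505,237), side view (219,148); the other two bottles have black caps.

```bash
cat > h.py <<'E'
import numpy as np,cv2
def ray(d,u,v):
    f=200/np.tan(np.radians(d["fovy"]/2)); 
    c=np.array([(u-d["cx"])/f,(v-d["cy"])/f,1.]);R=d["R"];o=-R.T@d["t"]
    return o,R.T@c
def onplane(d,u,v,z):
    o,w=ray(d,u,v);return o+w*(z-o[2])/w[2]
def tri(d1,p1,d2,p2):
    o1,a=ray(d1,*p1);o2,b=ray(d2,*p2)
    s=np.linalg.lstsq(np.c_[a,-b],o2-o1,rcond=None)[0]
    P,Q=o1+a*s[0],o2+b*s[1];return (P+Q)/2,np.linalg.norm(P-Q)
def wristcam(d,pos,q):   # add R,t to a wrist picture, from the tool pose
    from scipy.spatial.transform import Rotation as Ro
    T=np.eye(4);T[:3,:3]=Ro.from_quat(q,scalar_first=True).as_matrix();T[:3,3]=pos
    M=np.linalg.inv(T@d["tool_from_camera"]);d["R"]=M[:3,:3];d["t"]=M[:3,3];return d
E
python3 - <<'E'
from h import *
a=dict(np.load("scene0.npz"));b=dict(np.load("side0.npz"))
for n,p,q in[("knobtop",(264,200),(369,231)),("pump",(506,233),(219,146)),("capB top",(435,212),(233,150)),("capB' ",(469,221),(248,160)),
  ("knobblue",(203,193),(434,311)),("jar",(469,204),(179,196)),("lip",(325,279),(352,178)),("compact",(303,179),(284,306))]:
    P,e=tri(a,p,b,q);print(n,P.round(),round(e,1))
for n,p in[("trayL",(410,242)),("trayR",(517,263)),("trayFR",(515,282)),("trayFL",(407,262))]: print(n,onplane(a,*p,12).round())
for d,n in((a,(264,218)),(b,(366,256))): 
    print("rim",onplane(d,*((267,212)if d is a else(366,246)),58).round())
A=cv2.resize(a["pixels"][180:250,230:300],(400,400),interpolation=2);B=cv2.resize(a["pixels"][200:290,400:530],(578,400),interpolation=2)
cv2.imwrite("pics/c1.png",np.hstack([A[:, :],B])[:, :800] if 0 else cv2.resize(np.hstack([A,B]),(800,327)))
E
```

```text
knobtop [ 552. -214.   95.] 1.2
pump [500. 333. 111.] 0.0
capB top [486. 195. 138.] 44.3
capB'  [518. 239. 114.] 45.7
knobblue [ 518. -416.   41.] 2.7
jar [329. 257.  44.] 0.6
lip [719.   2.  71.] 0.8
compact [ 327. -205.   12.] 0.8
trayL [487. 138.  12.]
trayR [474. 381.  12.]
trayFR [536. 377.  12.]
trayFL [556. 144.  12.]
rim [ 551. -209.   58.]
rim [ 545. -216.   58.]
```

View pics/c1.png

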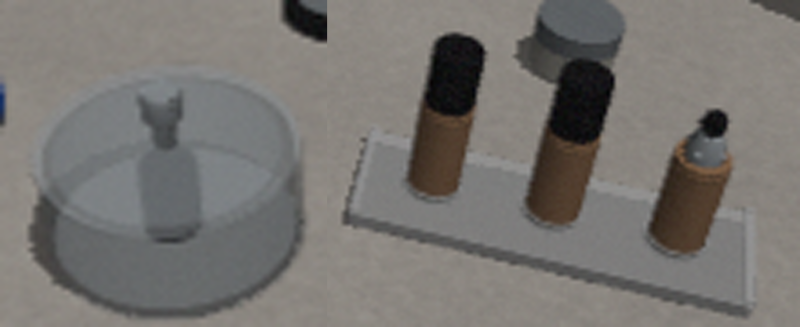

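The crop confirms it: a clear lid with a grey knob on the canister, the cap inside at roughly crop (170,195), and the bare pump at (707,125) beside two capped bottles. The heights agree: knob 95 (expected 98), pump 111 (expected 116 at its top). Next I move above the canister and look with the wrist camera.

Run:
```python
from h import *
from workcell import r,status,optics
s=2**-.5
for q in([0,s,s,0],[0,s,-s,0]): 
    for p in([552,-214,200],[500,0,120],[500,333,130]): 
        j=r.inverse_kinematics(p,q); print(q[2],p,None if j is None else np.round(j,2))
q=[0,s,s,0] if r.inverse_kinematics([500,333,130],[0,s,s,0]) is not None else [0,s,-s,0]
r.reach([540,-214,250],q)
s=status.read_state();d=wristcam(optics.get_image("wrist"),s["position"],s["orientation"])
print(s["time_s"],s["position"],s["orientation"],s["joint_positions"].round(2),np.round(-d["R"].T@d["t"]),d["R"].round(2).tolist())
np.savez("w0.npz",**d);cv2.imwrite("pics/w0.png",d["pixels"])
```

```text
0.7071067811865476 [552, -214, 200] [-0.47  0.48  0.98  1.87 -0.46  1.04  0.7 ]
0.7071067811865476 [500, 0, 120] [-0.68  0.34  0.66  2.12 -0.3   0.77  0.17]
0.7071067811865476 [500, 333, 130] [-1.    0.44  0.39  1.89 -0.21  0.86 -0.5 ]
-0.7071067811865476 [552, -214, 200] [-0.58  0.62  1.22  1.87 -0.65  1.12 -2.26]
-0.7071067811865476 [500, 0, 120] [-1.04  0.6   1.22  2.14 -0.73  0.92 -2.53]
-0.7071067811865476 [500, 333, 130] [-0.54  0.42 -0.19  1.86  0.1   0.87  2.36]
3.1833 [ 540.34524131 -213.25247973  249.86374625] [-1.19932444e-04  7.06633691e-01  7.07579545e-01 -2.60582748e-05] [-0.53  0.4   1.04  1.84 -0.38  1.12  0.65] [ 539. -147.  405.] [[1.0, 0.0, -0.0], [0.0, -0.97, 0.23], [-0.0, -0.23, -0.97]]
```

View pics/w0.png

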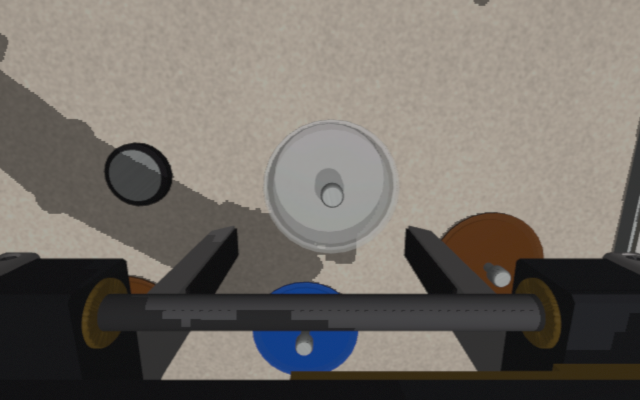

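The wrist view shows the knob top at (332,196), the lid plate circle centred near (330,186), and the blue and brown look-alikes apart from it.

Run:
```python
from h import *
d=dict(np.load("w0.npz"))
print(onplane(d,332,196,98), onplane(d,330,186,60), onplane(d,266,186,63), onplane(d,394,186,63),onplane(d,330,121,63), onplane(d,330,250,60))
g=cv2.cvtColor(d["pixels"],6)
c=cv2.HoughCircles(g[160:240,290:380],cv2.HOUGH_GRADIENT,1,20,param1=80,param2=12,minRadius=8,maxRadius=16);print(c)
if c is not None:
    for u,v,R in c[0]: print(onplane(d,u+290,v+160,98).round(1),R, d["range_z"][int(v)+160,int(u)+290])
# depth based top of knob
f=200/np.tan(np.radians(d["fovy"]/2))
vv,uu=np.mgrid[150:250,280:390];Z=d["range_z"][150:250,280:390]
P=np.stack([(uu-d["cx"])/f*Z,(vv-d["cy"])/f*Z,Z],-1)@np.eye(3)
W=(P-d["t"])@d["R"];m=(W[...,2]>92)&(W[...,2]<104)&(Z>0)
print(m.sum(),W[m].mean(0).round(1),W[m].min(0).round(1),W[m].max(0).round(1))
```

```text
[ 549.72078419 -215.4964329    98.        ] [ 548.81231953 -213.27975349   60.        ] [ 482.50475282 -212.81609465   63.        ] [ 614.94253338 -212.59170518   63.        ] [ 548.21864503 -147.25299127   63.        ] [ 549.36863164 -284.41496418   60.        ]
[[[41.5 33.5 11.8]]]
[ 549.2 -213.1   98. ] 11.8 312.37927
428 [ 549.2 -215.1   98.1] [ 538.5 -227.4   92.3] [ 560.2 -205.1  100.6]
```

Run:
```python
from h import *
from workcell import r,status,optics
r.movel([549.3,-215,130],v=200)
print(r.movel([549.3,-215,94.5],v=60,contact_N=8))
r.move_gripper(10,30)
s=status.read_state();print(s["time_s"],s["position"],s["width"],s["force"])
r.movel([549.3,-215,145],v=120)
s=status.read_state();print(s["time_s"],s["position"],s["width"],s["force"])
d=wristcam(optics.get_image("wrist"),s["position"],s["orientation"]);np.savez("w1.npz",**d);cv2.imwrite("pics/w1.png",d["pixels"])
```

```text
False
5.8417 [ 549.32118647 -214.99360896   94.50084766] 20.941145291027794 [ 0.18959234 -0.16819098 -0.00997033]
6.4167 [ 549.28423956 -214.61834413  144.74727722] 21.25810042924159 [ 1.08591429 -0.22197315 -1.67922083]
```

View pics/w1.png

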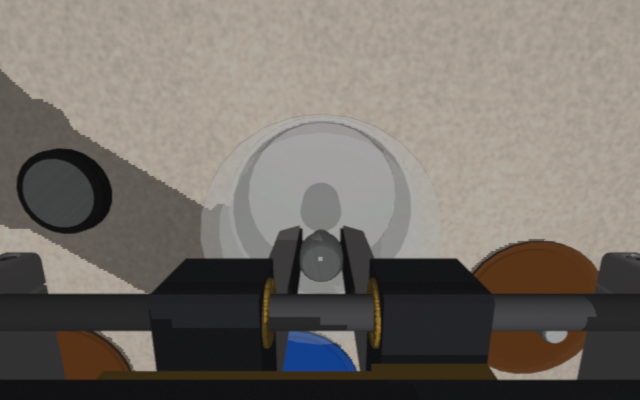

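The lid is held level at the knob (320,258) and its weight reads 1.7 N. Now I set it down in the gap.

Run:
```python
from h import *
from workcell import r,status,optics
r.movel([500,0,145],v=200)
r.movel([500,0,50],v=120)
print(r.movel([500,0,37],v=25,contact_N=4))
s=status.read_state();print(s["time_s"],s["position"],s["force"])
r.move_gripper(50)
r.pause(.1)
s=status.read_state();print(s["time_s"],s["position"],s["force"],s["width"])
r.movel([500,0,120],v=150)
r.movel([548,-214,200],v=250)
s=status.read_state();print(s["time_s"],s["position"])
d=wristcam(optics.get_image("wrist"),s["position"],s["orientation"]);np.savez("w2.npz",**d)
e=optics.get_image("scene");np.savez("s2.npz",**e)
cv2.imwrite("pics/w2.png",np.vstack([d["pixels"][60:340],e["pixels"][100:380]]))
```

```text
True
9.0917 [5.00102743e+02 2.91535104e-01 3.97998090e+01] [ 0.8271945   1.10110932 -0.58655435]
9.8333 [4.99903051e+02 2.82924976e-01 4.00308389e+01] [-0.22614383  0.11145869 -0.07676874] 49.99677967328913
11.6 [ 547.62569811 -212.92779623  199.19753682]
```

View pics/w2.png

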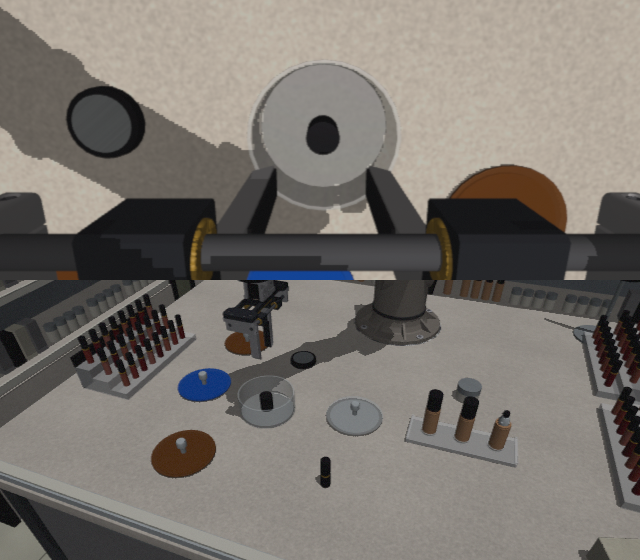

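The lid lies flat at scene (355,236). The cap is visible in the open canister at wrist (322,195) in full-image pixels. I'll locate its top at z=47 using the dark mask and depth.

Run:
```python
from h import *
def pts(d,x0,x1,y0,y1):
    f=200/np.tan(np.radians(d["fovy"]/2));vv,uu=np.mgrid[y0:y1,x0:x1];Z=d["range_z"][y0:y1,x0:x1]
    P=np.stack([(uu-d["cx"])/f*Z,(vv-d["cy"])/f*Z,Z],-1);return (P-d["t"])@d["R"]
d=dict(np.load("w2.npz"));W=pts(d,285,360,150,250)
m=d["pixels"][150:250,285:360].max(-1)<60
t=m&(abs(W[...,2]-47)<5);c=W[t];print(t.sum(),c.mean(0).round(1),c.min(0).round(1),c.max(0).round(1))
(u,v),R=cv2.minEnclosingCircle(np.argwhere(t)[:,::-1].astype(np.float32));print(u+285,v+150,R,onplane(d,u+285,v+150,47).round(1))
vs,us=np.nonzero(m);print(us.min()+285,us.max()+285,vs.min()+150,vs.max()+150)
# lid on counter by depth from scene
e=dict(np.load("s2.npz"));W=pts(e,325,385,215,255);k=(W[...,2]>5)&(W[...,2]<14);c=W[k]
print("lid plate",c.mean(0).round(1),np.linalg.svd(c-c.mean(0),full_matrices=False)[2][2].round(3))
```

```text
861 [ 547.8 -216.2   47.6] [ 533.4 -231.8   42.2] [ 562.5 -201.1   49.8]
322.13829803466797 197.13829803466797 16.834585189819336 [ 547.6 -216.3   47. ]
307 338 176 213
lid plate [506.5   2.8   8.3] [-0.002 -0.001  1.   ]
```

Run:
```python
from h import *
from workcell import r,status,optics
x,y=547.7,-216.3
r.movel([x,y,85],v=200)
print(r.movel([x,y,36],v=60,contact_N=6))
r.move_gripper(20,55)
s=status.read_state();print(s["time_s"],s["position"],s["width"],s["force"])
r.movel([x,y,200],v=150)
s=status.read_state();print(s["time_s"],s["width"],s["force"])
r.movel([500,200,240],v=250)
s=status.read_state();print(s["time_s"],s["position"],s["orientation"],s["width"])
r.pause(.2);s=status.read_state()
d=wristcam(optics.get_image("wrist"),s["position"],s["orientation"]);np.savez("w3.npz",**d)
cv2.imwrite("pics/w3.png",d["pixels"])
```

```text
False
13.825 [ 547.88285151 -216.28938555   36.22769407] 31.467053692591527 [-0.56590493  0.53520887  4.0491868 ]
15.0667 31.04212336149396 [-0.34790282 -0.72047774 -1.21810186]
16.9 [500.16948315 198.81049043 239.98575196] [-8.64690364e-05  7.07521138e-01  7.06692176e-01 -7.18461225e-06] 31.756453385150948
```

View pics/w3.png

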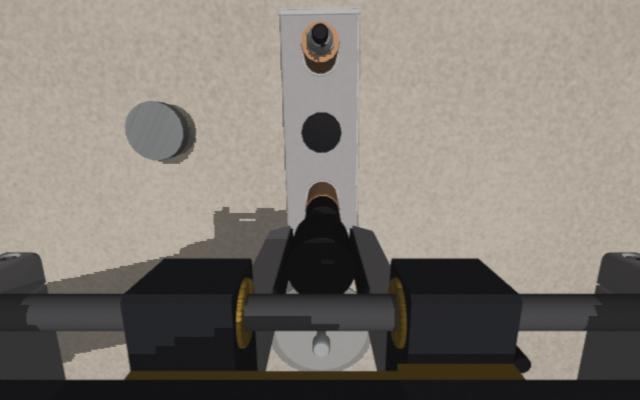

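Pump head at (320,40), the capped neighbours at (321,132) and below it, and the cap held in the jaws at (322,265). I move nearer for one close measurement.

Run:
```python
from h import *
from workcell import r,status,optics
r.movel([500,280,240],v=150);r.pause(.3)
s=status.read_state();print(s["time_s"],s["position"])
d=wristcam(optics.get_image("wrist"),s["position"],s["orientation"]);np.savez("w4.npz",pos=s["position"],**d)
cv2.imwrite("pics/w4.png",cv2.resize(d["pixels"][40:340,200:440],(640,800))[:600] if 0 else cv2.resize(d["pixels"][40:320,180:460],(600,600)))
```

```text
18.1333 [500.09381636 279.39716006 240.12558211]
```

View pics/w4.png

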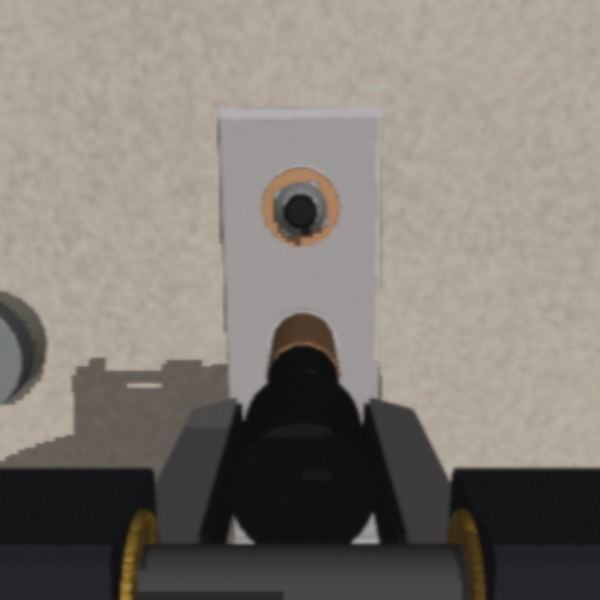

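Straight-down view: the beige shoulder ring is centred near crop (300,207), with the pump at its centre. The held cap's top disc is near (302,484).

Run:
```python
from h import *
d=dict(np.load("w4.npz"));h=cv2.cvtColor(d["pixels"],cv2.COLOR_BGR2HSV)
m=((h[...,0]<22)&(h[...,1]>70)&(h[...,2]>110)).astype(np.uint8);m[170:]=0
c=max(cv2.findContours(m,0,1)[0],key=cv2.contourArea);H=cv2.convexHull(c)
(u,v),ax,_=cv2.fitEllipse(H);print(u,v,ax,"shoulder",onplane(d,u,v,84).round(1)); print([onplane(d,u+k,v,84)[0].round(1) for k in(-ax[0]/2,ax[0]/2)])
f=200/np.tan(np.radians(d["fovy"]/2));s_=np.s_[:]
vv,uu=np.mgrid[0:400,0:640];Z=d["range_z"];W=(np.stack([(uu-d["cx"])/f*Z,(vv-d["cy"])/f*Z,Z],-1)-d["t"])@d["R"]
k=(W[...,2]>108)&(W[...,2]<125)&(abs(W[...,1]-333)<25)&(abs(W[...,0]-500)<25)&(Z>0);print("pump",k.sum(),W[k].mean(0).round(1))
p=d["pixels"].max(-1);k=(abs(W[...,2]-250.9)<3)&(p<50)&(abs(W[...,0]-500)<17)&(abs(W[...,1]-280)<30);w=W[k]
print("cap top",k.sum(),w.mean(0).round(1),w.min(0).round(1),w.max(0).round(1))
```

```text
319.76934814453125 136.3017120361328 (35.618675231933594, 36.2348747253418) shoulder [498.1 331.9  84. ]
[np.float64(481.9), np.float64(514.3)]
pump 222 [498.  331.2 115.9]
cap top 3388 [499.  280.6 251.5] [483.1 266.4 247.9] [516.3 294.9 253.9]
```

Run:
```python
from h import *
from workcell import r,status,optics
T=np.array([498.2,331.8])
def st(n):
    s=status.read_state();print(n,round(s["time_s"],2),s["position"].round(2),s["force"].round(2),s["torque"].round(2),round(s["width"],2));return s
r.movel([*T,170],v=120);r.pause(.3);s=st("hover")
C=T+(T-s["position"][:2])
r.movel([*C,152],v=60);r.pause(.2);st("above")
print(r.movel([*C,124],v=25,contact_N=5));s=st("collar")
```

```text
hover 19.36 [498.35 331.72 170.42] [-0.05  0.32 -0.39] [-0.12  0.09 -0.05] 31.14
above 20.01 [498.21 331.9  152.19] [ 0.25 -0.47 -0.47] [-0.03  0.03 -0.01] 31.5
False
collar 21.27 [498.13 331.94 124.14] [-0.05  0.2  -0.11] [-0.05  0.06 -0.03] 31.66
```

Over the pump and collar without contact. Now the press.

Run:
```python
from h import *
from workcell import r,status,optics
def st(n):
    s=status.read_state();print(n,round(s["time_s"],2),s["position"].round(2),s["force"].round(2),s["torque"].round(2),round(s["width"],2));return s
x,y=498.1,331.8
for z in np.arange(122,109,-1):
    hit=r.movel([x,y,z],v=15);s=st(z)
    if s["force"][2]>25: break
r.pause(.5);st("hold")
e=optics.get_image("scene");np.savez("s5.npz",**e)
cv2.imwrite("pics/s5.png",cv2.resize(e["pixels"][170:300,310:530],(800,473),interpolation=2))
```

```text
122 21.56 [498.27 332.03 122.08] [0.8  1.88 0.58] [ 0.33 -0.24 -0.01] 31.56
121 21.81 [498.62 332.18 121.3 ] [4.   3.52 3.37] [ 0.72 -0.85 -0.01] 31.46
120 22.06 [498.72 332.21 120.36] [3.55 3.37 3.05] [ 0.86 -1.   -0.04] 31.31
119 22.31 [498.45 332.2  119.13] [3.71 3.69 0.95] [ 1.01 -1.06 -0.05] 31.34
118 22.56 [498.3  332.12 117.86] [ 4.68  4.17 -3.24] [ 0.98 -1.23  0.01] 31.32
117 22.81 [498.32 331.92 116.67] [ 6.4   4.07 -7.76] [ 0.96 -1.54  0.06] 31.29
116 23.06 [498.25 332.   115.72] [ 6.19  4.54 -5.34] [ 0.95 -1.27 -0.05] 31.75
115 23.31 [498.33 332.04 115.21] [1.44 3.02 5.17] [ 0.73 -0.59  0.03] 31.36
114 23.56 [498.39 332.09 115.1 ] [-3.81  0.49 22.97] [ 0.1   1.01 -0.05] 31.66
113 23.81 [498.46 332.1  114.99] [-10.38  -1.09  42.44] [-0.57  2.63  0.06] 31.61
hold 24.31 [498.42 332.12 114.97] [-10.12  -1.24  42.24] [-0.51  2.62  0.04] 31.41
```

View pics/s5.png

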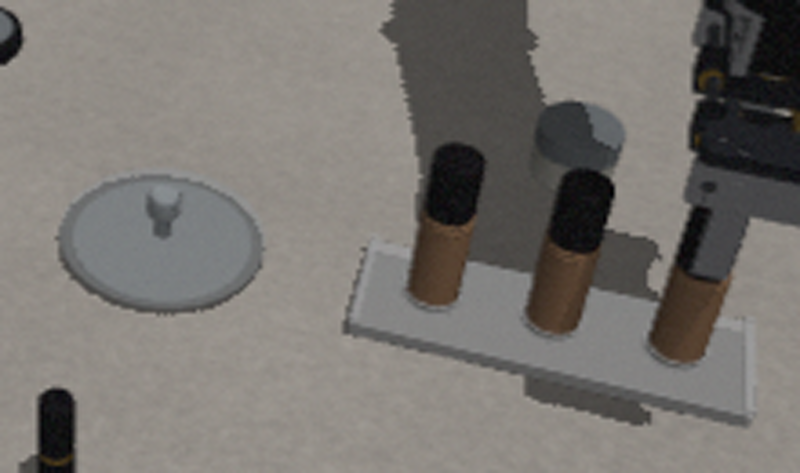

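The force dipped to -7.8 N (the click, with the cap drawn down). It then rose steeply at z=115.1, which is the expected home height of 115.2. In the picture the cap meets the shoulder at (698,275) with no gap, and the lid lies flat at (160,240). I'll ease the push to about 25 N for margin and hand in.

Run:
```python
from workcell import r,status
r.movel([498.1,331.8,113.8],v=15);r.pause(.5)
s=status.read_state();print(s["time_s"],s["position"],s["force"],s["width"])
if s["force"][2]>15: print(r.job_done())
s=status.read_state();print(s["time_s"],s["position"],s["force"],s["width"])
```

```text
25.1083 [498.42182202 332.08875244 115.08651685] [-4.76667975  0.66656663 28.35685571] 31.371351349792963
the job is handed in; nothing more can be done
None
the job is handed in; nothing more can be done
```

I lifted the clear lid off by its knob, set it flat in the free gap near (500, 0), took the cap out of the canister and pressed it over the bare pump until it snapped. I handed the job in at about 25 s, still gripping the cap and pushing down; the interface reports no verdict.

- **Lid:** depth shows its plate top at about 8 mm (9 mm expected) and level to within 0.01 rad. The last picture still shows it flat.
- **Cap:** the force on the tool swung to about −8 N at the click. It then rose steeply at TCP z = 115.1 mm, where 115.2 mm was expected for the cap on the shoulder. The last picture shows no gap between cap and shoulder.
- **Push:** it peaked at 42 N, so I eased it to a steady 28 N before handing in. A sideways force of about 5 N remained.
- **Position:** the TCP settled within about 0.4 mm of the measured shoulder axis. The cap's offset in the jaws is known only to about 1 mm: its top disc gave between −0.5 and +1.2 mm in y. I did not measure the cap's tilt on the bottle.
- **Other products:** in the last picture the capped bottles, jar and lipstick look unmoved. I did not measure any of them again, or the compact, after the first look.

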